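# Clear a jammed tube reader and reset it

### The arm

A 6-joint arm with a two-finger parallel gripper is mounted at the origin on a cart in front of the work surface, level with it; the furniture and walls round the work are solid. World frame = base frame: x ahead of the robot, y to its left, z up, the work surface at z = 0. Lengths are in m, angles in rad, forces in N, time in s.
With the tool pointing down it reaches from about 0.25 to 0.725 m from the base axis. Payload 4 kg.
Tool frame: the origin (TCP) lies at the very end of the fingers, on their centre line; the grasp point (between the pads) lies robot.hold_point_z behind it (robot.hold_point_z is the distance from the TCP to the grasp point, in m); z points along the fingers, y is the direction in which the jaws open and shut (so a half turn about z gives the same grasp; the last joint's range is limited). The gripper opens to 85 mm and grips with 20 to 120 N. Pads are 22 mm wide; open, the fingers measure 114 mm over their backs; the gripper's body (76 mm by 85 mm) begins 54 mm behind the grasp point. The pads swing forward as they close: fully open they stand 13 mm farther back than shut.
Start: joints at [-1.146, 0.241, 0.005, 1.335, 0, 1.571], TCP at [0.206, -0.456, 0.231] pointing down, gripper open.
Joint ranges: [-2.72, 2.72], [-1.05, 1.87], [-1.09, 1.28], [-1.99, 2.15], [-1.42, 1.44], [-3.14, 3.14]. Speed limits (rad/s): [2.79, 2.79, 3.14, 3.14, 3.14, 3.14].

### API

Orientations are given as a 3x3 rotation matrix whose columns are the frame's x, y, z axes.
In Python, from rig import robot gives the robot as it stands.
- The arm moves only by the shell command python3 -m creep 'ROWS'. ROWS is JSON, a list of rows, each a list of 7 numbers: the shift along the tool's x, y, z as a fraction of full scale, then the turn, a rotation vector about the tool's x, y, z as a fraction of full scale, then the opening, from -1 (shut) to 1 (fully open), so that 0 is half open. In form: [[dx, dy, dz, rx, ry, rz, claw], ...]. A call has 1 to 5 rows; each row shifts and turns the commanded pose from where the row before left it, along the tool's axes as they then stand; what a row does not reach is not made up. Full scale, the value 1, is 25 mm for a shift and 360 degrees for a turn. A row lasts 1/12 s, in which the tool goes at most 41.7 mm and 7.16 degrees, less where a joint would pass 70% of its speed; a pose out of reach is approached as far as the arm can. A call with a number of a shift or a turn outside -1 to 1 is refused whole. A call with a gripper value outside its range is refused whole. The fingers move at their own pace and stop on an object; the grip force is fixed at half the most. Time passes only in rows, so rows that do not move let the fingers close. It gives the time, the measured TCP pose, the force and the opening at its end, in the units of the state.
- robot.state(): the state, without advancing time (a new reading comes with each control period).
- robot.get_image(name): name is "side" or "top"; returns the picture (480x640x3 uint8, red, green, blue); there is no depth.
- robot.get_calibration(name): a dict with "K" (3x3 intrinsics, pixels), "k1" (the pictures are not rectified: a ray, as slopes to the right and down, at radius r is drawn at 1 + k1 r^2 times it, then the intrinsics apply), "world_from_camera" (4x4, takes a point from camera to world coordinates). Camera axes: x right, y up, looking along -z (the intrinsics and any distortion apply to the point x, -y, -z); pixel columns grow to the right and rows downward; lengths in m; the calibration is good to about 2 mm. A picture is of the moment at which its call begins. get_calibration takes no time and is no camera call.
- robot.hand_in(): hands the job in, once; it reports no verdict.
The state is a dict: "time_s": time; "joint_pos": joint angles; "dq": joint speeds; "effort": joint torques, N m; "eef_pos": TCP position; "tcp_rot": TCP orientation; "force": force on the tool from outside, world axes, zero at the start; "wrist_torque": the same for the moment, N m; "width": finger opening in m.
Only numpy, scipy, OpenCV 4.12 (cv2) and the standard library are available. Lean on these libraries where they do the work, as an engineer would, in place of code of your own. Each camera call takes 0.05 s, during which the arm holds its last target.

### The job

The tube reader has stopped because one sample tube in its open drawer was never pushed down. With the fingertips, gripping and pulling up nothing, press the tube that stands proud straight down until it is fully seated, push the drawer fully home, then reach into the rectangular well in the reader's top, press the sunken reset key all the way down for a moment and let it spring back. Do not press the round raised power button, and leave everything else on the desk where it is.

Things in the scene. Friction and masses are not known exactly. Their poses are not given: they have to be found in the camera images.
- reader: White desktop tube reader, fixed, 140 deep (x) x 170 wide (y) x 135 mm high to its flat top; a sloping display hood on the back of the top (x > 22 mm) rises to 155 mm. Origin: centre of its underside. x points from its front (drawer side, towards the robot) to its back, y to its left seen from the robot, z up. Front face at x = -70 mm; the drawer bay's lintel is 113 mm above the desk.
- drawer_face (a point): Point on the middle of the outer face of the drawer's front panel, 90 mm above the desk; axes as the reader's. The panel is flat, 130 mm wide, spans 10 to 108 mm above the desk and ends flush with the reader's front face when home. Behind it three screw-cap tubes stand in a row along y, 38 mm apart, 26 mm behind the outer face.
- drawer (a joint): Drawer slide, m: 0 = fully out, 0.065 = fully home (hard stop); it starts 0 to 0.010. Grows as the drawer is pushed along the reader's +x. Drag about 1.5 N; stays where left.
- tube_top (a point): Centre of the cap top of the proud tube, the right one of the three seen from the robot (cap 24 mm across, 17 mm high; tube 98 mm long). 123 to 129 mm above the desk at the start, 111 mm when seated, level with the other two. Rides with the drawer. While proud, its cap strikes the bay's lintel and the drawer cannot go home.
- proud_tube (a joint): How far the proud tube has been pushed down, m: starts 0 to 0.006, 0.018 = fully seated on its stop; negative = pulled up. Drag in its bore about 4 N; it stays where left.
- well_mouth (a point): Centre of the mouth of the rectangular well, level with the reader's top, 135 mm above the desk, at x = -8, y = +30 mm of the reader; axes as the reader's. The well is 36 mm along x and 46 mm along y, straight-walled, with a raised lip under 2 mm round it. The reset key lies at its bottom.
- key_top (a point): Centre of the top of the sunken reset key, a grey block 24 mm (x) x 34 mm (y) in the middle of the well; its top is 17 mm below the well's mouth when released.
- reset_key (a joint): Travel of the reset key, m: 0 = released, 0.005 = fully down (hard stop). Springs back; about 1.5 N to start it and 4 N fully down.
- power_top (a point): Top of the round power button, 19 mm across, standing 6 mm above the right part of the top deck. Not to be pressed.
- power_button (a joint): Travel of the power button, m: 0 = released, 0.004 = fully down.
- small_rack: Loose white foam tube rack, 105 x 105 x 34 mm, on the right of the reader's drawer; origin: centre of its underside. Bystander.
- rack_tube_a: Loose sample tube, 24 mm across, 98 mm long, standing in the foam rack; origin: bottom. Bystander.
- rack_tube_b: Another loose sample tube of the same size standing in the foam rack; origin: bottom. Bystander.
- swab: Loose flat swab pouch, 24 x 178 x 4 mm, lying on the left of the reader, its length roughly along the reader's depth; origin: centre of its underside. Bystander.

How it is judged:
By the outcome, as a careful person would: the job done as asked, in the order asked, and still so for the second after the job is handed in, with the robot touching nothing.
It also fails if it takes over 51 s, if anything falls off the work surface, if the arm or the gripper's body presses on something with over 40 N, if the wrist force passes 120 N, or if a joint passes its speed limit or range.

## Working session

There is one attempt and no reset: what is moved stays moved. The work goes in short steps, Python scripts to look and compute and a shell command to move; the robot and the scene stay as the last step left them, time stands still between calls to the robot, and variables do not carry over. Pictures are saved under pics/ and viewed, and the job is handed in when it is done.

```bash
ls; mkdir -p pics
python3 - <<'E'
from rig import robot
import cv2
s=robot.state();print(s['time_s'],s['eef_pos'],s['tcp_rot'],s['width'],s['force'],robot.hold_point_z)
for n in("side","top"):
    cv2.imwrite(f"pics/{n}0.png",robot.get_image(n)[:,:,::-1]);print(robot.get_calibration(n))
E
```

```text
pics
0.0 [ 0.20581913 -0.45498567  0.23042302] [[ 9.11114880e-01  4.12151658e-01 -8.27784498e-04]
 [ 4.12152489e-01 -9.11112936e-01  1.88247929e-03]
 [ 2.16617959e-05 -2.05632833e-03 -9.99997886e-01]] 0.08591212192335596 [ 0.69493861 -1.14461281  0.15924156] 0.0187
{'K': array([[534.66111977,   0.        , 330.3284382 ],
       [  0.        , 534.66111977, 233.42534936],
       [  0.        ,   0.        ,   1.        ]]), 'k1': -0.08136093345866194, 'world_from_camera': array([[ 0.98613485, -0.11137925,  0.12301512,  0.65474649],
       [ 0.16528955,  0.72512233, -0.66848857, -0.63551028],
       [-0.01474525,  0.67955299,  0.73347822,  0.79430168],
       [ 0.        ,  0.        ,  0.        ,  1.        ]])}
{'K': array([[597.07249057,   0.        , 322.92247861],
       [  0.        , 597.07249057, 234.57432089],
       [  0.        ,   0.        ,   1.        ]]), 'k1': -0.055666659259252634, 'world_from_camera': array([[-2.02836966e-02,  9.80426474e-01, -1.95837946e-01,
         3.56724251e-01],
       [-9.99783873e-01, -2.07836449e-02, -4.97977659e-04,
         6.07968615e-03],
       [-4.55845680e-03,  1.95785519e-01,  9.80636146e-01,
         1.04284095e+00],
       [ 0.00000000e+00,  0.00000000e+00,  0.00000000e+00,
         1.00000000e+00]])}
```

View pics/side0.png

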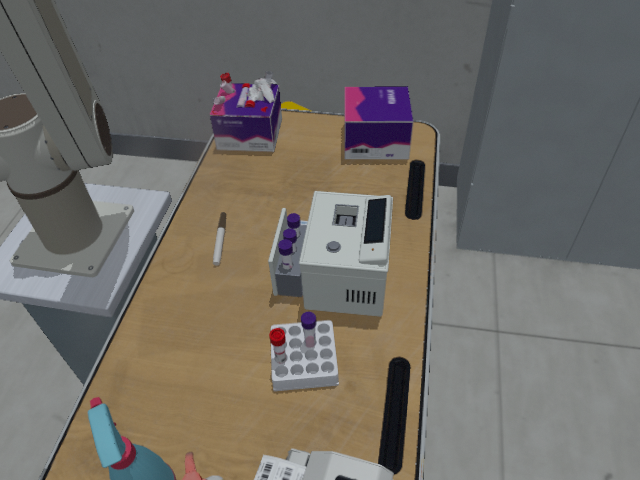

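View pics/top0.png

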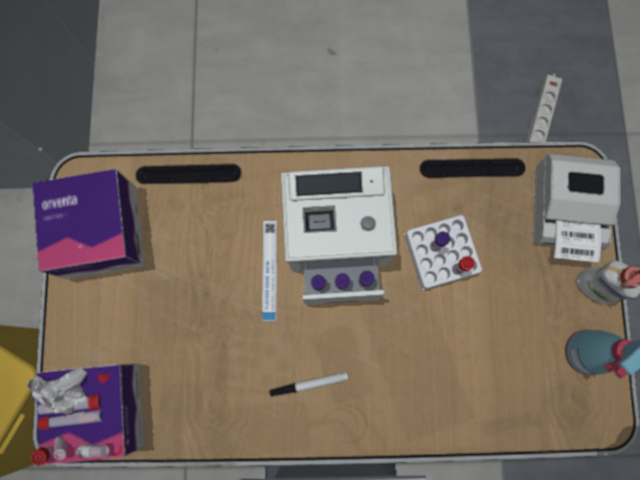

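Run:
```python
import cv2
a=cv2.imread("pics/top0.png")[155:310,265:405];cv2.imwrite("pics/topc.png",cv2.resize(a,None,fx=3.8,fy=3.8,interpolation=cv2.INTER_CUBIC)[:600])
a=cv2.imread("pics/side0.png")[180:320,260:400];cv2.imwrite("pics/sidec.png",cv2.resize(a,None,fx=4,fy=4,interpolation=cv2.INTER_CUBIC))
```

```text
(no output)
```

View pics/topc.png

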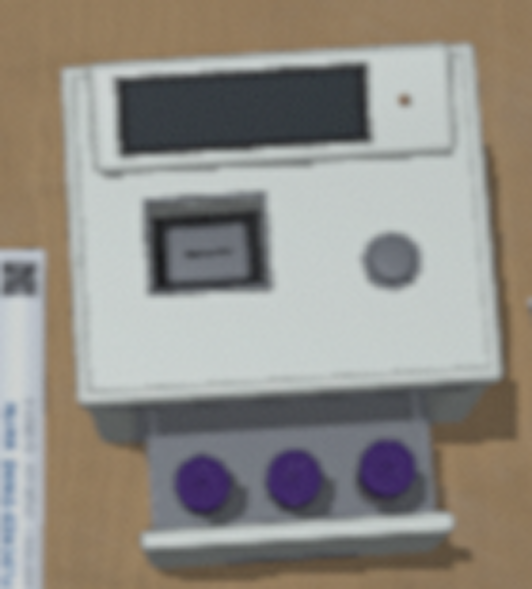

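View pics/sidec.png

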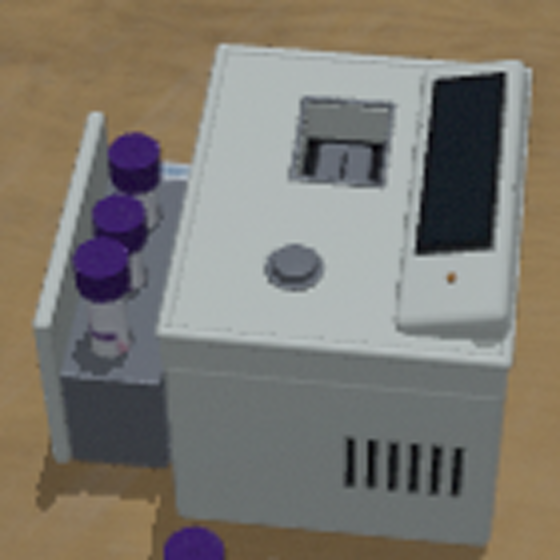

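```bash
cat > h.py <<'E'
import numpy as np
from rig import robot
CAL={n:robot.get_calibration(n) for n in("side","top")}
def proj(n,P):
    c=CAL[n];T=np.linalg.inv(c["world_from_camera"]);p=T[:3,:3]@np.asarray(P)+T[:3,3]
    s=np.array([p[0],-p[1]])/-p[2];s=s*(1+c["k1"]*(s@s));return c["K"][:2,:2]@s+c["K"][:2,2]
E
cat > fit.py <<'E'
from h import *
from scipy.optimize import least_squares
t=lambda u,v:np.array([265+u/3.8,155+v/3.8]); s=lambda u,v:np.array([260+u/4,180+v/4])
L=17/1000
def pts(q):
    d=q[3]; xf=-.135+d; xt=xf+.026
    h=q[4]
    return [
 ("top",(-.07,.085,.135),t(80,402)),("top",(-.07,-.085,.135),t(500,375)),("top",(.07,.085,.135),t(63,68)),("top",(.07,-.085,.135),t(472,44)),
 ("top",(-.008,.03,.135),t(208,243)),
 ("top",(xt,.038,.111),t(203,484)),("top",(xt,0,.111),t(294,478)),("top",(xt,-.038,h),t(387,468)),
 ("top",(xf,.065,.108),t(143,547)),("top",(xf,-.065,.108),t(453,527)),
 ("side",(-.07,.085,.135),s(220,46)),("side",(-.07,-.085,.135),s(160,333)),("side",(.07,-.085,.135),s(512,360)),("side",(.07,.085,.135),s(530,66)),
 ("side",(-.008,.03,.135),s(343,141)),
 ("side",(xt,.038,.111),s(134,147)),("side",(xt,0,.111),s(119,210)),("side",(xt,-.038,h),s(103,253)),
 ("side",(xf,.065,.108),s(92,115)),("side",(xf,-.065,.108),s(37,325)),
 ("top",(q[5],q[6],.141),t(392,260)),("side",(q[5],q[6],.141),s(296,262)),
 ]
def W(q,p):
    c,sn=np.cos(q[2]),np.sin(q[2]);return np.array([q[0]+c*p[0]-sn*p[1],q[1]+sn*p[0]+c*p[1],p[2]])
def res(q):
    b={"top":q[7:9],"side":q[9:11]}
    return np.concatenate([np.concatenate([proj(n,W(q,p))+b[n]-o for n,p,o in pts(q)]),q[7:]/1.5])
r=least_squares(res,[.5,0,0,.005,.126,-.01,-.03,0,0,0,0]);q=r.x
if __name__=="__main__":
    print(q.round(4));print(res(q)[:-4].reshape(-1,2).round(1).tolist())
    xf=-.135+q[3]
    for n,p in dict(tube=(xf+.026,-.038,q[4]),mid=(xf+.026,0,.111),face=(xf,0,.09),well=(-.008,.03,.135),power=(q[5],q[6],.141),frontc=(-.07,0,.135)).items(): print(n,W(q,p).round(4))
E
python3 fit.py
```

```text
[ 0.5726 -0.0177  0.0439  0.0061  0.1259 -0.0205 -0.0456  0.2561  0.4076
  0.4587  0.1251]
[[0.2, -0.1], [-0.2, -0.1], [0.1, 0.6], [-0.7, 0.2], [-0.4, 0.2], [-0.2, -0.6], [0.1, -0.6], [0.4, -0.7], [-0.5, 0.7], [0.7, 0.6], [0.2, -0.2], [0.2, -0.2], [-0.2, 0.6], [0.0, 0.5], [0.4, 0.1], [0.4, 0.8], [0.5, 0.5], [-0.1, 0.2], [-0.5, -1.5], [-0.9, -0.0], [0.4, -0.3], [-0.3, -0.7]]
tube [ 0.4715 -0.0601  0.1259]
mid [ 0.4698 -0.0222  0.111 ]
face [ 0.4439 -0.0233  0.09  ]
well [0.5633 0.012  0.135 ]
power [ 0.5541 -0.0641  0.141 ]
frontc [ 0.5027 -0.0207  0.135 ]
```

```bash
cat >> h.py <<'E'
import cv2
def ray(n,uv):
    c=CAL[n];K=c["K"]
    p=cv2.undistortPoints(np.array([[uv]],float),K,np.array([c["k1"],0,0,0,0.])).ravel()
    T=c["world_from_camera"];return T[:3,3],T[:3,:3]@np.array([p[0],-p[1],-1])
def tri(a,b):
    (o1,d1),(o2,d2)=ray("top",a),ray("side",b)
    x,*_=np.linalg.lstsq(np.c_[d1,-d2],o2-o1,rcond=None);return o1+x[0]*d1,o2+x[1]*d2
E
python3 - <<'E'
from h import *
print(tri((632,355),(122,455)))
for z in(0,.2,.3):
  for n,p in(("side",(95,403)),("top",(595,355)),("side",(192,465))):
    o,d=ray(n,p);print(z,n,p,o+d*(z-o[2])/d[2])
print(proj("top",(.206,-.456,.231)),proj("side",(.206,-.456,.231)))
E
```

```text
(array([ 0.34250464, -0.45270723,  0.14378877]), array([ 0.35231918, -0.4472129 ,  0.14082978]))
0 side (95, 403) [ 0.20892885 -0.33558689  0.        ]
0 top (595, 355) [ 0.34230948 -0.4602936   0.        ]
0 side (192, 465) [ 0.39690855 -0.40135138  0.        ]
0.2 side (95, 403) [ 0.32118283 -0.41110565  0.2       ]
0.2 top (595, 355) [ 0.345074   -0.37085076  0.2       ]
0.2 side (192, 465) [ 0.46183047 -0.46031107  0.2       ]
0.3 side (95, 403) [ 0.37730983 -0.44886503  0.3       ]
0.3 top (595, 355) [ 0.34645626 -0.32612934  0.3       ]
0.3 side (192, 465) [ 0.49429143 -0.48979091  0.3       ]
[677.45039973 459.29758378] [-19.6006273  408.71140486]
```

```bash
python3 -m creep '[[0,0,-0.3,0,0,0.015,-1],[0,0,-0.3,0,0,0.015,-1],[0,0,-0.3,0,0,0.015,-1],[0,0,-0.3,0,0,0.0155,-1],[0,-0.5,0,0,0,0,-1]]'; python3 -m creep '[[0.1,-1,0,0,0,0,-1],[0.3,-1,0,0,0,0,-1],[0.3,-1,0,0,0,0,-1],[0.3,-1,0,0,0,0,-1],[0.3,-1,0,0,0,0,-1]]'; python3 -m creep '[[0.3,-1,0,0,0,0,-1],[0.3,-1,0,0,0,0,-1],[0.3,-1,0,0,0,0,-1],[0.3,-1,0,0,0,0,-1],[0.3,-1,0,0,0,0,-1]]'
```

```text
time_s: 0.52
eef_pos: [0.2059, -0.4449, 0.2621]
tcp_rot: [[0.999, 0.041, 0.001], [0.041, -0.999, -0.002], [0.001, 0.002, -1.0]]
force: [0.2, -0.4, 0.7]
width: 0.0255
time_s: 0.93
eef_pos: [0.2322, -0.3153, 0.2609]
tcp_rot: [[0.999, 0.044, -0.0], [0.044, -0.999, 0.001], [-0.0, -0.001, -1.0]]
force: [0.4, 1.6, 0.5]
width: 0.0004
time_s: 1.35
eef_pos: [0.264, -0.1888, 0.261]
tcp_rot: [[0.999, 0.044, -0.0], [0.044, -0.999, 0.0], [-0.0, -0.0, -1.0]]
force: [0.7, -0.2, -0.9]
width: 0.0002
```

```bash
python3 -m creep '[[0.8,-0.8,0,0,0,0,-1],[0.8,-0.8,0,0,0,0,-1],[0.8,-0.8,0,0,0,0,-1],[0.8,-0.8,0,0,0,0,-1],[0.8,-0.8,0,0,0,0,-1]]'; python3 -m creep '[[0.8,0,0,0,0,0,-1],[0.8,0,0,0,0,0,-1],[0.8,0,0,0,0,0,-1],[0.8,0,0,0,0,0,-1],[0.8,0,0,0,0,0,-1]]';  python3 -m creep '[[0,0,1,0,0,0,-1],[0,0,1,0,0,0,-1],[0,0,1,0,0,0,-1],[0,0,0,0,0,0,-1],[0,0,0,0,0,0,-1]]'
```

```text
time_s: 1.77
eef_pos: [0.3601, -0.0845, 0.2611]
tcp_rot: [[0.999, 0.045, -0.0], [0.045, -0.999, -0.0], [-0.0, -0.0, -1.0]]
force: [-0.0, -0.1, -0.4]
width: -0.0002
time_s: 2.18
eef_pos: [0.4602, -0.081, 0.2608]
tcp_rot: [[0.999, 0.045, -0.001], [0.045, -0.999, 0.0], [-0.001, -0.0, -1.0]]
force: [0.1, 0.7, 0.1]
width: 0.0004
time_s: 2.6
eef_pos: [0.4582, -0.0811, 0.1851]
tcp_rot: [[0.999, 0.045, -0.004], [0.045, -0.999, 0.001], [-0.004, -0.001, -1.0]]
force: [0.3, -0.0, -0.4]
width: 0.0
```

```bash
python3 -m creep '[[0.57,-0.82,0.4,0,0,0,-1],[0,0,0.6,0,0,0,-1],[0,0,0.5,0,0,0,-1],[0,0,0,0,0,0,-1],[0,0,0,0,0,0,-1]]'
python3 - <<'E'
from rig import robot
import cv2
a=robot.get_image("top")[150:310,265:425,::-1];b=robot.get_image("side")[160:320,240:400,::-1]
f=lambda a:cv2.resize(a,None,fx=2.5,fy=2.5,interpolation=cv2.INTER_CUBIC)
cv2.imwrite("pics/p1.png",cv2.hconcat([f(a),f(b)]))
E
```

```text
time_s: 3.02
eef_pos: [0.4735, -0.0603, 0.1501]
tcp_rot: [[0.999, 0.045, 0.001], [0.045, -0.999, -0.0], [0.001, 0.0, -1.0]]
force: [-0.2, -0.5, 1.1]
width: -0.0001
```

View pics/p1.png

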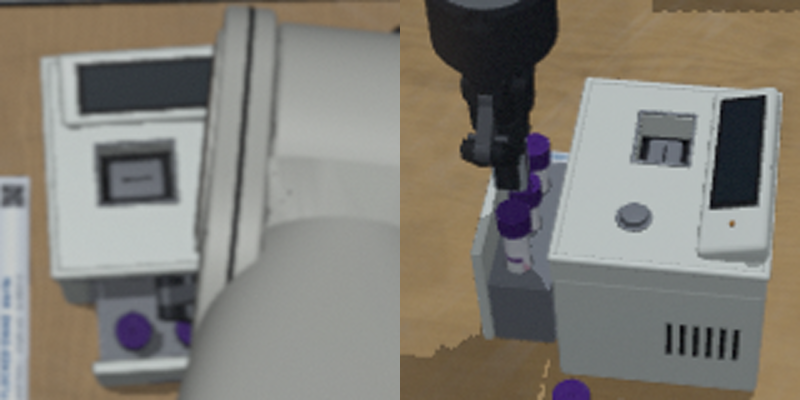

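Run:
```python
from h import *
from rig import robot
s=robot.state();print(s['eef_pos'])
a=robot.get_image("side")[200:280,250:330,::-1];a=cv2.resize(a,None,fx=7,fy=7,interpolation=cv2.INTER_CUBIC)
R=s['tcp_rot']
for dx,dy in((0,0),(.011,.0145),(.011,-.0145),(-.011,.0145),(-.011,-.0145)):
    p=(proj("side",s['eef_pos']+R@[dx,dy,0])+[.45,.1]-[250,200])*7
    cv2.circle(a,tuple(int(v) for v in p),4,(0,255,0),-1)
p=(proj("side",(.4715,-.0601,.1259))+[.45,.1]-[250,200])*7
cv2.circle(a,tuple(int(v) for v in p),4,(0,0,255),-1)
cv2.imwrite("pics/p2.png",a)
```

```text
[ 0.47405973 -0.06052768  0.15061135]
```

View pics/p2.png

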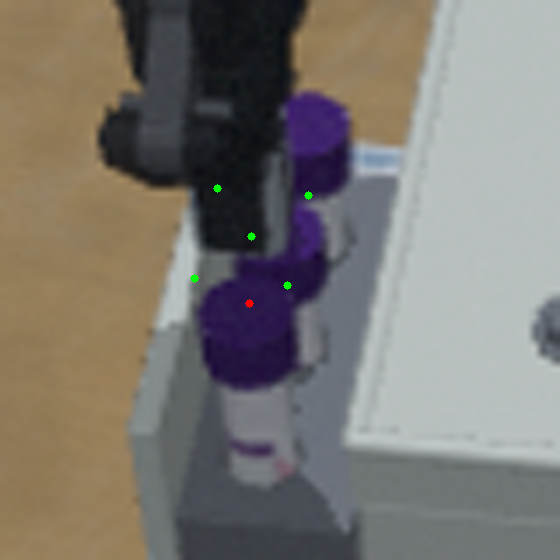

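```bash
python3 -m creep '[[-0.1,0,0.4,0,0,0,-1],[0,0,0.4,0,0,0,-1],[0,0,0.2,0,0,0,-1],[0,0,0.2,0,0,0,-1],[0,0,0,0,0,0,-1]]'; python3 -m creep '[[0,0,0.12,0,0,0,-1],[0,0,0.12,0,0,0,-1],[0,0,0.08,0,0,0,-1],[0,0,0,0,0,0,-1],[0,0,0,0,0,0,-1]]'
```

```text
time_s: 3.58
eef_pos: [0.4706, -0.0605, 0.1189]
tcp_rot: [[0.999, 0.044, 0.0], [0.044, -0.999, -0.0], [0.0, 0.0, -1.0]]
force: [-0.7, 0.0, -0.7]
width: -0.0001
time_s: 4.0
eef_pos: [0.4709, -0.0605, 0.111]
tcp_rot: [[0.999, 0.045, 0.001], [0.045, -0.999, -0.0], [0.001, 0.0, -1.0]]
force: [0.1, -0.1, 3.0]
width: 0.0002
```

```bash
python3 -m creep '[[0,0,0.06,0,0,0,-1],[0,0,0,0,0,0,-1],[0,0,0,0,0,0,-1]]'; python3 -m creep '[[0,0,0.06,0,0,0,-1],[0,0,0,0,0,0,-1],[0,0,0,0,0,0,-1]]'
```

```text
time_s: 4.25
eef_pos: [0.4721, -0.0605, 0.1109]
tcp_rot: [[0.999, 0.045, 0.004], [0.045, -0.999, -0.0], [0.004, 0.001, -1.0]]
force: [-0.6, -0.5, 10.4]
width: 0.0003
time_s: 4.5
eef_pos: [0.4735, -0.0605, 0.1108]
tcp_rot: [[0.999, 0.045, 0.007], [0.045, -0.999, -0.0], [0.007, 0.001, -1.0]]
force: [-0.9, 0.2, 16.9]
width: 0.0001
```

```bash
python3 -m creep '[[0,0,-0.4,0,0,0,-1],[0,0,-0.8,0,0,0,-1],[0,0,-1,0,0,0,-1],[-1,-0.7,0,0,0,0,-1],[-1,-0.7,0,0,0,0,-1]]';python3 -m creep '[[-1,0,0,0,0,0,-1],[0,0,0,0,0,0,-1],[0,0,0,0,0,0,-1]]'
python3 - <<'E'
from h import *
from fit import *
s=robot.state();print(s['eef_pos'])
a=robot.get_image("side")[180:320,240:400,::-1];a=cv2.resize(a,None,fx=5,fy=4.2857*5/4.2857,interpolation=cv2.INTER_CUBIC)[:600]
# predicted seated cap top centres at fitted drawer slide
for y in(.038,0,-.038):
    p=(proj("side",W(q,(-.109+q[3],y,.111)))+q[9:11]-[240,180])*5
    cv2.circle(a,tuple(int(v) for v in p),3,(0,255,0),-1)
cv2.imwrite("pics/p3.png",a)
E
```

```text
time_s: 4.92
eef_pos: [0.4205, -0.0277, 0.1639]
tcp_rot: [[0.999, 0.043, 0.004], [0.043, -0.999, -0.0], [0.004, 0.0, -1.0]]
force: [-0.1, -0.0, -0.2]
width: 0.0002
time_s: 5.17
eef_pos: [0.3928, -0.0285, 0.1625]
tcp_rot: [[0.999, 0.045, -0.001], [0.045, -0.999, 0.0], [-0.001, -0.0, -1.0]]
force: [0.5, 0.3, 0.6]
width: 0.0001
[ 0.39280704 -0.02852822  0.16253049]
```

View pics/p3.png

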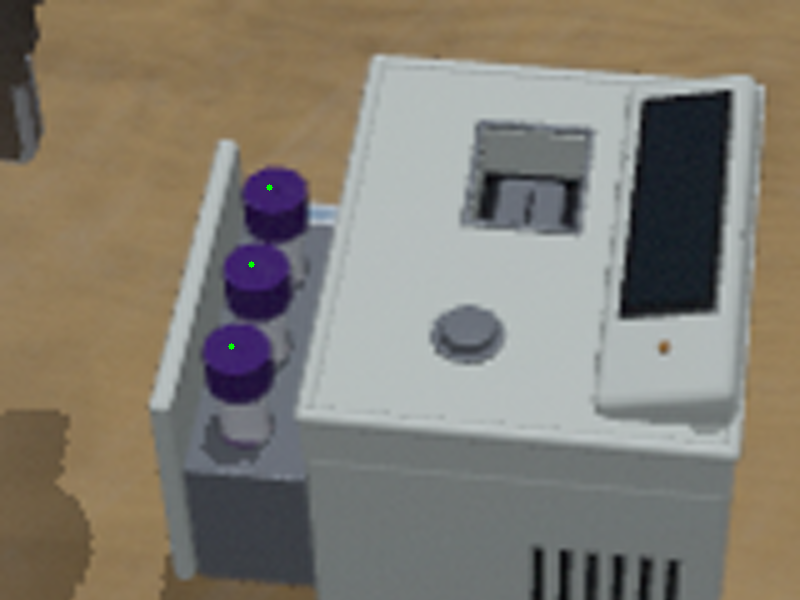

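```bash
python3 -m creep '[[0,-0.12,0.8,0,0,0,-1],[0,0,0.8,0,0,0,-1],[0,0,0.8,0,0,0,-1],[0,0,0.7,0,0.0111,0,-1],[0,0,0,0,0,0,-1]]'; python3 -m creep '[[0.6,0,0.04,0,0,0,-1],[0.4,0,0.03,0,0,0,-1],[0.3,0,0.02,0,0,0,-1],[0.3,0,0.02,0,0,0,-1],[0.3,0,0.02,0,0,0,-1]]'
```

```text
time_s: 5.63
eef_pos: [0.3877, -0.0255, 0.0805]
tcp_rot: [[0.997, 0.044, 0.059], [0.044, -0.999, 0.004], [0.059, -0.001, -0.998]]
force: [-1.7, 0.4, -1.2]
width: -0.0001
time_s: 6.05
eef_pos: [0.4425, -0.0237, 0.0859]
tcp_rot: [[0.997, 0.045, 0.069], [0.044, -0.999, 0.003], [0.069, 0.0, -0.998]]
force: [-2.7, -0.4, 1.9]
width: 0.0001
```

```bash
python3 -m creep '[[0.3,0,0.02,0,0,0,-1],[0.3,0,0.02,0,0,0,-1],[0.3,0,0.02,0,0,0,-1],[0.3,0,0.02,0,0,0,-1],[0.3,0,0.02,0,0,0,-1]]'; python3 -m creep '[[0.1,0,0.01,0,0,0,-1],[0.1,0,0.01,0,0,0,-1],[0.1,0,0.01,0,0,0,-1],[0,0,0,0,0,0,-1]]'
```

```text
time_s: 6.47
eef_pos: [0.4795, -0.0221, 0.0855]
tcp_rot: [[0.997, 0.045, 0.069], [0.044, -0.999, 0.003], [0.069, 0.0, -0.998]]
force: [-2.6, -1.8, 0.7]
width: -0.0003
time_s: 6.8
eef_pos: [0.4869, -0.0215, 0.0852]
tcp_rot: [[0.997, 0.045, 0.07], [0.045, -0.999, 0.003], [0.07, -0.0, -0.998]]
force: [0.2, 0.6, -0.9]
width: 0.0001
```

```bash
python3 -m creep '[[0.1,0,0.01,0,0,0,-1],[0.1,0,0.01,0,0,0,-1],[0,0,0,0,0,0,-1],[0,0,0,0,0,0,-1]]'; python3 -m creep '[[0.1,0,0.01,0,0,0,-1],[0.1,0,0.01,0,0,0,-1],[0,0,0,0,0,0,-1],[0,0,0,0,0,0,-1]]'
```

```text
time_s: 7.13
eef_pos: [0.4919, -0.0213, 0.0852]
tcp_rot: [[0.997, 0.045, 0.07], [0.045, -0.999, 0.003], [0.071, -0.0, -0.998]]
force: [-0.4, 0.4, -0.3]
width: 0.0001
time_s: 7.47
eef_pos: [0.4929, -0.0212, 0.0839]
tcp_rot: [[0.997, 0.044, 0.063], [0.044, -0.999, 0.003], [0.063, -0.0, -0.998]]
force: [-8.8, -0.6, 4.1]
width: -0.0
```

```bash
python3 -m creep '[[0.12,0,0.01,0,0,0,-1],[0,0,0,0,0,0,-1],[0,0,0,0,0,0,-1]]'; python3 -m creep '[[-0.4,0,-0.03,0,0,0,-1],[-0.8,0,-0.06,0,0,0,-1],[-0.5,0,0,0,0,0,-1],[0,0,0,0,0,0,-1],[0,0,0,0,0,0,-1]]';  python3 - <<'E'
from h import *
from fit import *
s=robot.state();print(s['eef_pos'])
f=lambda a:cv2.resize(a,None,fx=2.5,fy=2.5,interpolation=cv2.INTER_CUBIC)
A=[f(robot.get_image(n)[r:r+160,c:c+160,::-1]) for n,r,c in(("top",155,265),("side",180,240))]
cv2.imwrite("pics/p4.png",cv2.hconcat(A))
E
```

```text
time_s: 7.72
eef_pos: [0.4927, -0.0211, 0.0827]
tcp_rot: [[0.997, 0.044, 0.056], [0.044, -0.999, 0.003], [0.056, -0.0, -0.998]]
force: [-12.8, 0.3, 4.6]
width: -0.0001
time_s: 8.13
eef_pos: [0.4575, -0.023, 0.0846]
tcp_rot: [[0.996, 0.045, 0.071], [0.044, -0.999, 0.003], [0.071, 0.0, -0.997]]
force: [0.1, -0.5, 0.1]
width: 0.0002
[ 0.45750897 -0.02295854  0.08456215]
```

View pics/p4.png

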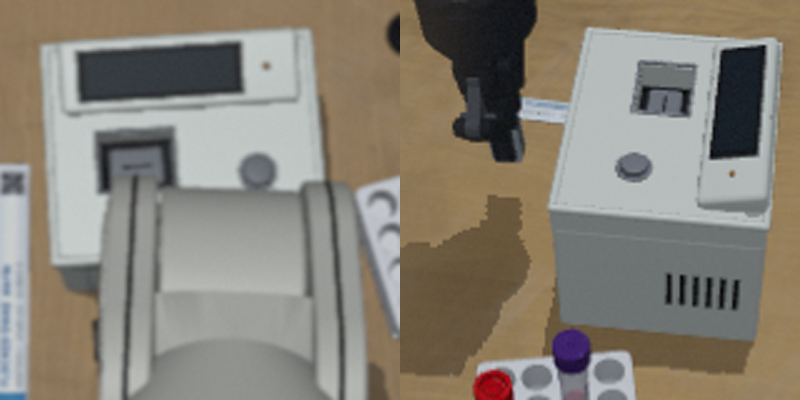

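```bash
python3 -m creep '[[0,0,-0.8,0,-0.0111,0,-1],[0,0,-0.9,0,0,0,-1],[0,0,-0.9,0,0,0,-1],[0,0,-0.9,0,0,0,-1],[0,0,-0.6,0,0,0,-1]]'; python3 -m creep '[[0.8,-0.4,0,0,0,0,-1],[0.8,-0.4,0,0,0,0,-1],[0.8,-0.4,0,0,0,0,-1],[0.8,0,0,0,0,0,-1],[0.8,0,0,0,0,0,-1]]'; python3 -m creep '[[0.1,0,0,0,0,0,-1],[0,0,0,0,0,0,-1],[0,0,0,0,0,0,-1]]'
```

```text
time_s: 8.65
eef_pos: [0.4579, -0.023, 0.189]
tcp_rot: [[0.999, 0.045, 0.004], [0.045, -0.999, -0.0], [0.004, 0.0, -1.0]]
force: [0.5, -0.3, -0.5]
width: 0.0002
time_s: 9.07
eef_pos: [0.5564, 0.0123, 0.1868]
tcp_rot: [[0.999, 0.046, 0.002], [0.046, -0.999, 0.0], [0.002, -0.0, -1.0]]
force: [0.6, -0.4, 0.3]
width: -0.0004
time_s: 9.32
eef_pos: [0.5564, 0.0116, 0.1862]
tcp_rot: [[0.999, 0.045, -0.001], [0.045, -0.999, -0.0], [-0.001, -0.0, -1.0]]
force: [-0.1, 0.1, -0.6]
width: -0.0001
```

```bash
python3 -m creep '[[0.28,0,0.5,0,0,0,-1],[0,0,0.7,0,0,0,-1],[0,0,0,0,0,0,-1],[0,0,0,0,0,0,-1]]'
python3 - <<'E'
from h import *
from fit import *
s=robot.state();print(s['eef_pos'],s['tcp_rot'].round(3).tolist())
a=robot.get_image("side")[170:250,290:370,::-1];a=cv2.resize(a,None,fx=7,fy=7,interpolation=cv2.INTER_CUBIC)
b=robot.get_image("top")[155:275,265:385,::-1];b=cv2.resize(b,None,fx=4,fy=4,interpolation=cv2.INTER_CUBIC)
dot=lambda P,c:cv2.circle(a,tuple(int(v) for v in (proj("side",P)+q[9:11]-[290,170])*7),3,c,-1)
dot(s['eef_pos'],(0,255,0))
for x in(-.026,.010):
  for y in(.007,.053): dot(W(q,(x,y,.135)),(0,0,255))
cv2.imwrite("pics/p5.png",a);cv2.imwrite("pics/p5t.png",b)
E
```

```text
time_s: 9.65
eef_pos: [0.5621, 0.0117, 0.1553]
tcp_rot: [[0.999, 0.044, -0.004], [0.044, -0.999, -0.0], [-0.004, -0.0, -1.0]]
force: [-0.4, -0.1, 0.2]
width: 0.0001
[0.56206438 0.01171627 0.15530233] [[0.999, 0.044, -0.004], [0.044, -0.999, -0.0], [-0.004, -0.0, -1.0]]
```

View pics/p5.png

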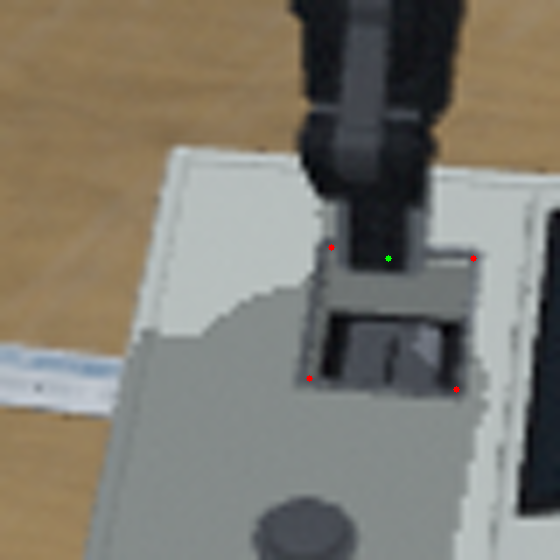

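View pics/p5t.png

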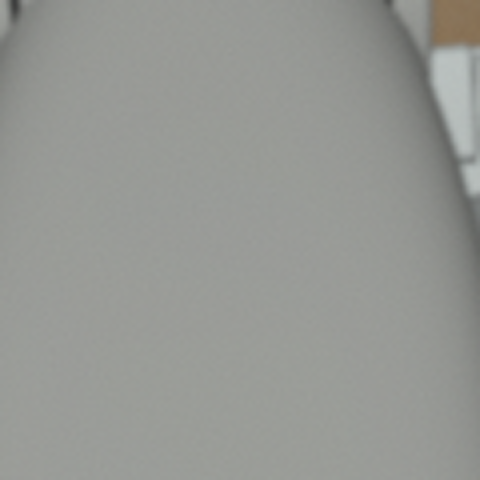

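```bash
python3 -m creep '[[0.06,0,0.4,0,0,0,-1],[0,0,0.4,0,0,0,-1],[0,0,0.3,0,0,0,-1],[0,0,0.2,0,0,0,-1],[0,0,0,0,0,0,-1]]'; python3 -m creep '[[0,0,0.1,0,0,0,-1],[0,0,0.1,0,0,0,-1],[0,0,0,0,0,0,-1],[0,0,0,0,0,0,-1]]'
```

```text
time_s: 10.17
eef_pos: [0.5638, 0.0119, 0.1222]
tcp_rot: [[0.999, 0.045, -0.004], [0.045, -0.999, -0.0], [-0.004, -0.0, -1.0]]
force: [-0.5, -0.1, 0.3]
width: -0.0001
time_s: 10.5
eef_pos: [0.5653, 0.0119, 0.1193]
tcp_rot: [[0.999, 0.045, 0.0], [0.045, -0.999, 0.0], [0.0, -0.0, -1.0]]
force: [-0.1, -0.1, 0.3]
width: 0.0002
```

```bash
python3 -m creep '[[-0.06,0,0.1,0,0,0,-1],[0,0,0.08,0,0,0,-1],[0,0,0,0,0,0,-1],[0,0,0,0,0,0,-1]]'; python3 -m creep '[[0,0,0.1,0,0,0,-1],[0,0,0.04,0,0,0,-1],[0,0,0,0,0,0,-1],[0,0,0,0,0,0,-1]]'
```

```text
time_s: 10.83
eef_pos: [0.5643, 0.0119, 0.1153]
tcp_rot: [[0.999, 0.045, 0.002], [0.045, -0.999, 0.0], [0.002, -0.0, -1.0]]
force: [1.2, -0.8, 2.4]
width: 0.0001
time_s: 11.17
eef_pos: [0.5644, 0.0119, 0.113]
tcp_rot: [[0.999, 0.045, 0.003], [0.045, -0.999, 0.0], [0.003, 0.0, -1.0]]
force: [-1.8, 0.1, 10.3]
width: -0.0002
```

Hard stop at z = 0.113 with 10 N. One small further press, then release straight up.

```bash
python3 -m creep '[[0,0,0.04,0,0,0,-1],[0,0,0,0,0,0,-1],[0,0,0,0,0,0,-1]]'; python3 -m creep '[[0,0,-0.3,0,0,0,-1],[0,0,-0.5,0,0,0,-1],[0,0,-0.8,0,0,0,-1],[0,0,-0.8,0,0,0,-1],[0,0,-0.8,0,0,0,-1]]'; python3 -m creep '[[-0.8,0,-0.3,0,0,0,-1],[-0.8,0,0,0,0,0,-1],[-0.8,0,0,0,0,0,-1],[-0.8,0,0,0,0,0,-1],[-0.8,0,0,0,0,0,-1]]'; python3 -m creep '[[-0.8,0,0,0,0,0,-1],[-0.8,0,0,0,0,0,-1],[-0.8,0,0,0,0,0,-1],[0,0,0,0,0,0,-1],[0,0,0,0,0,0,-1]]'
python3 - <<'E'
from h import *
from fit import *
f=lambda a:cv2.resize(a,None,fx=2.5,fy=2.5,interpolation=cv2.INTER_CUBIC)
A=[f(robot.get_image(n)[r:r+200,c:c+160,::-1]) for n,r,c in(("top",155,265),("side",180,240))]
cv2.imwrite("pics/p6.png",cv2.hconcat(A))
s=robot.state();print(s['eef_pos'],s['force'])
E
```

```text
time_s: 11.42
eef_pos: [0.5644, 0.0119, 0.1129]
tcp_rot: [[0.999, 0.045, 0.003], [0.045, -0.999, 0.0], [0.003, 0.0, -1.0]]
force: [-4.2, 0.9, 15.1]
width: 0.0001
time_s: 11.83
eef_pos: [0.5625, 0.0118, 0.19]
tcp_rot: [[0.999, 0.045, -0.003], [0.045, -0.999, -0.0], [-0.003, -0.0, -1.0]]
force: [1.1, -0.6, 0.5]
width: -0.0004
time_s: 12.25
eef_pos: [0.4619, 0.0074, 0.1969]
tcp_rot: [[0.999, 0.045, -0.002], [0.045, -0.999, -0.0], [-0.002, -0.0, -1.0]]
force: [0.4, -0.5, 0.2]
width: 0.0002
time_s: 12.67
eef_pos: [0.4026, 0.0047, 0.1974]
tcp_rot: [[0.999, 0.045, -0.001], [0.045, -0.999, -0.0], [-0.001, 0.0, -1.0]]
force: [0.9, -0.2, -0.5]
width: -0.0003
[0.40427651 0.00474432 0.19762705] [0.41104277 0.24302763 0.4651254 ]
```

View pics/p6.png

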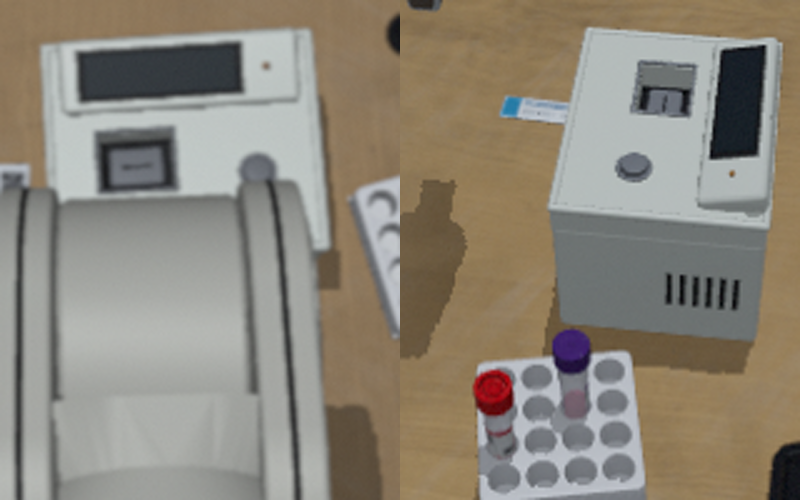

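```bash
python3 -c "
from rig import robot
print(robot.hand_in())"
```

```text
the job is handed in; nothing more can be done
None
```

I did the three steps in the order asked, with the fingers shut throughout and gripping nothing. I handed the job in at about 12.7 s of the 51 s allowed.

- **Tube:** I pressed the proud tube down until it stopped at z = 0.111 m with about 17 N. The side picture afterwards showed its cap level with the other two.
- **Drawer:** I pushed it until it stopped hard at about 13 N. The fingertip was then within about 1 mm of where I calculated home to be. The side picture shows no panel standing out. I had no head-on view of the front face, so "fully home" rests on that hard stop and the position.
- **Reset key:** I entered the well without touching its walls as far as the forces showed. The key went down to its stop at z = 0.113 m with 10–15 N. I then withdrew straight up, and the last pictures show the key looking as it did before.
- **Everything else:** I never went near the power button. The rack and its two tubes looked undisturbed in the last side picture. The swab was only partly in view there, and I did not measure any of them. The arm finished clear of everything, with wrist force near zero.

No check failed or disagreed.

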